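# Pop the workshop radio's battery hatch

## Robot

A 6-joint arm with a two-finger parallel gripper is mounted at the origin on the work surface. World frame = base frame: x ahead of the robot, y to its left, z up, the work surface at z = 0. Lengths are in m, angles in rad, forces in N, time in s.
With the tool pointing down it reaches from about 0.3 to 0.875 m from the base axis. Payload 6.4 kg.
Tool frame: the origin (TCP) lies at the very end of the fingers, on their centre line; the grasp point (between the pads) lies 19 mm behind it (bot.grasp_offset is the z of the grasp point in the tool frame, in m); z points along the fingers, y is the direction in which the jaws open and shut (so a half turn about z gives the same grasp; the last joint's range is limited). The gripper opens to 85 mm and grips with 20 to 120 N. Pads are 22 mm wide; open, the fingers measure 114 mm over their backs; the gripper's body (76 mm by 85 mm) begins 54 mm behind the grasp point. The pads swing forward as they close: fully open they stand 13 mm farther back than shut.
Start: joints at [1.125, 0.181, 1.607, -0, 1.354, -0.206], TCP at [0.137, 0.559, 0.231] pointing down, gripper open.
Joint ranges: [-2.99, 2.99], [-0.89, 2.07], [0.3, 2.58], [-1.14, 4.28], [0, 2.63], [-3.12, 3.12]. Speed limits (rad/s): [2.57, 2.57, 3.01, 3.14, 3.14, 3.14].

## Interface

Orientations are given as [roll, pitch, yaw] about the fixed x, y, z axes, in that order (R = Rz(yaw) Ry(pitch) Rx(roll)).
In Python, from cell import bot gives the robot as it stands.
- The arm moves only by the tool play_rows, never from a script. Its argument "series" is a list of rows, each a list of 7 numbers: the opening, from 0 (shut) to 1 (fully open), then the shift along the tool's x, y, z in mm, then the turn, a rotation vector about the tool's x, y, z in rad. A call has 1 to 12 rows; each row shifts and turns the pose as measured when the row begins, along the tool's axes as they then stand; what a row does not reach is not made up. A row lasts 1/10 s, in which the tool goes at most 50 mm and 8.59 degrees, less where a joint would pass 70% of its speed; a pose out of reach is approached as far as the arm can. A call is refused whole if a number of a shift passes 50 or a number of a turn 0.15, either way. A call with a gripper value outside its range is refused whole. The fingers move at their own pace and stop on an object; the grip force is fixed at half the most. Time passes only in rows, so rows that do not move let the fingers close. It gives the time, the measured TCP pose, the force and the opening at its end, in the units of the state.
- bot.observe(): the state, without advancing time (a new reading comes with each control period).
- bot.read_camera(name): name is "scene" or "top" or "wrist"; returns a dict with "image" (384x512x3 uint8, red, green, blue), "range_z" (384x512 float32, m along the optical axis (not along the pixel's ray), 0 where there is no reading), "vertical_fov" (degrees; the focal length in pixels is half the picture's height over the tangent of half this angle, whatever the lens; pixels are square), "cx", "cy" (the principal point, pixels), "rvec" (rotation vector, rad) and "tvec" (3), from world to camera coordinates, as OpenCV has them. Camera axes: x right, y down, z forward; pixel columns grow to the right and rows downward; lengths in m; the calibration is good to about 2 mm. A picture is of the moment at which its call begins.
- bot.hand_in(): hands the job in, once; it reports no verdict.
The state is a dict: "clock": time; "joint_positions": joint angles; "qvel": joint speeds; "joint_efforts": joint torques, N m; "position": TCP position; "tcp_rot": TCP orientation; "force": force on the tool from outside, world axes, zero at the start; "wrist_torque": the same for the moment, N m; "width": opening from 0.0 (shut) to 1.0 (fully open).
Only numpy, scipy, OpenCV 4.12 (cv2) and the standard library are available. Lean on these libraries where they do the work, as an engineer would, in place of code of your own. Each camera call takes 0.05 s, during which the arm holds its last target.

## Task

The workshop radio's battery has run down. With a fingertip, press the battery hatch on top of the radio down at its orange mark, all the way in but only once and without forcing it, then let go so that the hatch springs fully open by itself, and see that it stays open with your hand clear of it. Do not press it shut again, do not lift or shove the radio, and leave the spare battery, glue bottle and tape measure where they are.

Things in the scene. Friction and masses are not known exactly. Their poses are not given: they have to be found in the camera images.
- radio: workshop radio, sand case with black corner guards, 200 mm deep (x), 290 wide (y), flat deck 185 high, 3.4 kg, standing loose on rubber feet. Origin: centre of its underside; -x its front with two speakers, +x its back with folded handle, z up. On the deck: the hatch left of the middle, a knob 18 mm tall and flat keys on the right, a rod aerial 15 mm above the deck along the rear edge.
- press_mark (a point): centre of the orange disc, 22 mm across, on the hatch's upper face: the place to press. 88 mm in front of the hinge line, 22 mm inside the free front edge, midway across. With the hatch latched it is 193 mm above the bench, 8 mm above the deck. It moves with the hatch; its -x runs from hinge to free edge, its z is the hatch's outward normal.
- hatch_edge (a point): middle of the hatch's free front edge, which moves with the hatch; 110 mm from the hinge line, half-way up the edge
- hatch_hinge (a point): middle of the hatch's hinge line, fixed to the radio; the line runs along the radio's y near the back of the deck, 186 mm above the bench; axes are the radio's
- hatch (a joint): angle of the battery hatch, a dark grey plate 110 x 130 x 8 mm: 0 latched (top 7 mm above the deck), 1.05 fully open, front edge up. About 6 N at the mark sinks it; the latch lets go beyond -0.045 (4 mm down), hard stop at -0.054 (5 mm); a shorter press leaves it latched. As the finger lifts, a damped spring (under 6 N) swings it open in 1 s and holds it. Pressing it right down again latches it.
- latch (a joint): sideways place (m) of the small pin in the push-push latch, hidden under the hatch: within 0.001 of 0 = hatch held shut; about +0.003 to +0.005 = just released; about -0.003 = hatch open; below -0.0042 = the open hatch is being pressed shut again. Nothing to handle.
- spare_pack: spare battery pack, black block 118 x 76 x 62 mm with two brass contacts on top, 0.6 kg, loose on the bench; origin at the centre of its underside
- glue_bottle: white glue bottle with a blue band and a red collar, 62 mm across, 168 mm tall, upright; origin at the centre of its underside
- tape_measure: olive tape measure, 72 x 40 x 70 mm, standing on edge; origin at the centre of its underside
Things that resemble listed ones, but are neither listed nor needed, are in the scene too. What is shaped like the glue_bottle but green or pink is not meant.

How it is judged:
On the way, in this order (a step that is already met when the one before it is completed fails the run):
1. a finger at the mark presses the hatch in until its latch lets go (value of joint hatch below -0.038 rad and value of joint latch above 0.0015 m and contact force between the fingers and hatch above 1 N and horizontal distance between the grasp point and press_mark below 0.05 m).
2. the hatch has sprung fully open and stays so with the hand off it (value of joint hatch above 0.95 rad and contact force between each of the arm, the fingers and hatch below 0.2 N), for 0.5 s.
At the end, for the whole second after the job is handed in: the hatch is fully open (above 0.95 rad) and at rest with the hand off it; the radio stands within 15 mm of where it was, and the spare battery, glue bottle and tape measure within 20 mm of where they were, the bottle upright (value of joint hatch above 0.95 rad and velocity of joint hatch between -0.05 and 0.05 rad/s and distance of radio from where it was at the start of the episode below 0.015 m and angle between radio's own z axis and vertical below 0.05 rad and distance of each of spare_pack, glue_bottle, tape_measure from where it was at the start of the episode below 0.02 m and angle between glue_bottle's own z axis and vertical below 0.2 rad); the robot touches nothing.
It fails at once if the open hatch is pressed shut again (a second press) (value of joint latch below -0.0042 m).
It fails at once if the hatch is forced: pressed with more than 50 N (contact force between any of the fingers, the arm and hatch above 50 N).
It fails at once if the radio is lifted, tipped or shoved (distance of radio from where it was at the start of the episode above 0.02 m or angle between radio's own z axis and vertical above 0.1 rad).
It fails at once if one of the things standing by is moved or knocked over (distance of any of spare_pack, glue_bottle, tape_measure from where it was at the start of the episode above 0.03 m or angle between glue_bottle's own z axis and vertical above 0.4 rad).
It also fails if it takes over 29 s, if anything falls off the work surface, if the arm or the gripper's body presses on something with over 40 N, if the wrist force passes 120 N, or if a joint passes its speed limit or range.

## Working session

There is one attempt and no reset: what is moved stays moved. The work goes in short steps, Python scripts to look and compute and a tool call to move; the robot and the scene stay as the last step left them, time stands still between calls to the robot, and variables do not carry over. Pictures are saved under pics/ and viewed, and the job is handed in when it is done.

Besides the shell and the picture viewer there is one more tool, called after "Call:" as name(argument=value, ...), one argument or row to a line, values as JSON. play_rows: Moves the arm, as the interface text tells. Its arguments: {"type":"object","properties":{"series":{"type":"array","items":{"type":"array","items":{"type":"number"}}}},"required":["series"]}

```bash
mkdir -p pics; ls; cat > h.py <<'E'
from cell import bot
import numpy as np, cv2
def shot(name,tag):
    d=bot.read_camera(name); np.savez(f'pics/{tag}.npz',**d)
    cv2.imwrite(f'pics/{tag}.png',d['image'][:,:,::-1]); return d
def load(tag): return dict(np.load(f'pics/{tag}.npz'))
def cloud(d):
    z=d['range_z']; h,w=z.shape; f=h/2/np.tan(np.radians(float(d['vertical_fov']))/2)
    v,u=np.mgrid[:h,:w]
    P=np.stack([(u-float(d['cx']))/f*z,(v-float(d['cy']))/f*z,z],-1)
    R=cv2.Rodrigues(d['rvec'])[0]
    W=(P-d['tvec'].reshape(3))@R
    W[z==0]=np.nan
    return W
E
python3 - <<'E'
from h import *
print({k:np.round(v,3) for k,v in bot.observe().items()}, bot.grasp_offset)
for n in ['scene','top','wrist']:
    d=shot(n,n+'0'); print(n,d['vertical_fov'],d['cx'],d['cy'],d['tvec'])
E
```

```text
pics
{'clock': np.float64(0.0), 'joint_positions': array([ 1.125,  0.182,  1.608,  0.   ,  1.354, -0.206]), 'qvel': array([-0.   ,  0.001,  0.   ,  0.001,  0.   ,  0.   ]), 'joint_efforts': array([ 0.0000e+00, -4.4488e+01, -3.5133e+01, -0.0000e+00,  9.0000e-03,
       -0.0000e+00]), 'position': array([0.136, 0.558, 0.23 ]), 'tcp_rot': array([-3.14 , -0.   ,  2.902]), 'force': array([0.007, 0.003, 0.11 ]), 'wrist_torque': array([-0.025, -0.003,  0.028]), 'width': np.float64(0.995)} -0.0187
scene 56.623128884067874 257.98154663698745 187.68526975001788 [-0.16014581 -0.33639097  1.6872269 ]
top 51.83967706667487 255.52927090759408 190.02778575235806 [-0.10595181  0.58905934  1.31911855]
wrist 60.254250165531005 255.06151626553134 192.0732060499692 [-0.57324685 -0.04017426  0.38018064]
```

View pics/scene0.png

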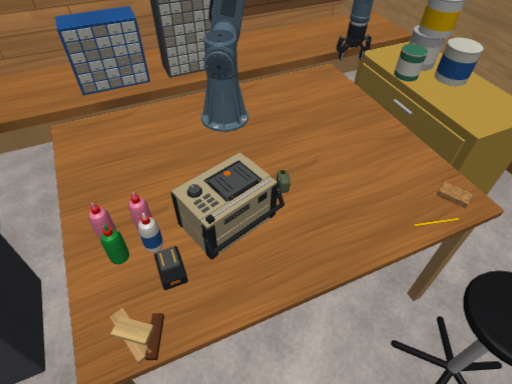

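View pics/top0.png

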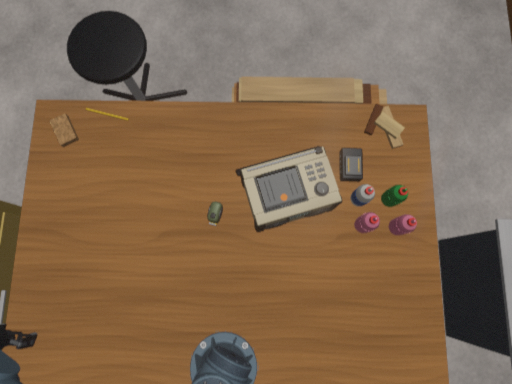

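The scene view shows the radio at about (225,200), with an orange dot at (227,173). In the top view the radio is at (290,188) with the orange dot at (284,198). The knob is at (321,188) and the keys are at (315,170). The white/blue bottle is at (364,194), the battery at (352,164) and the tape measure at (215,212). The green and pink bottles are decoys.

```bash
python3 - <<'E'
from h import *
d=load('top0'); W=cloud(d); im=d['image']
hsv=cv2.cvtColor(im,cv2.COLOR_RGB2HSV).astype(int)
crop=im[135:240,195:350]; cv2.imwrite('pics/topcrop.png',cv2.resize(crop[:,:,::-1],None,fx=5,fy=5,interpolation=cv2.INTER_CUBIC))
m=(hsv[...,0]<16)&(hsv[...,1]>150)&(hsv[...,2]>150); m[:180]=0;m[215:]=0;m[:,:270]=0;m[:,300:]=0
v,u=np.where(m);print('orange top',len(u),u.mean(),v.mean(),np.nanmean(W[m],0))
for p in [(261,192),(299,172),(275,215),(321,188),(300,205),(255,215),(223,360)]: print(p,W[p[1],p[0]].round(3))
d=load('scene0'); W2=cloud(d); im=d['image']; hsv=cv2.cvtColor(im,cv2.COLOR_RGB2HSV).astype(int)
m=(hsv[...,0]<16)&(hsv[...,1]>150)&(hsv[...,2]>150); m[:165]=0;m[182:]=0;m[:,:218]=0;m[:,238:]=0
v,u=np.where(m);print('orange scene',len(u),u.mean(),v.mean(),np.nanmean(W2[m],0))
cv2.imwrite('pics/scenecrop.png',cv2.resize(im[145:255,165:300][:,:,::-1],None,fx=5,fy=5,interpolation=cv2.INTER_CUBIC))
# deck points
for W_ in (W,W2):
    m=(abs(W_[...,2]-0.187)<0.012)&(W_[...,0]>0.3)&(W_[...,0]<0.9)&(abs(W_[...,1])<0.4)
    n,lab,st,c=cv2.connectedComponentsWithStats(m.astype(np.uint8)); k=1+st[1:,4].argmax()
    P=W_[lab==k]; r=cv2.minAreaRect(P[:,:2].astype(np.float32)); print(st[k],r,np.median(P[:,2]))
E
```

```text
orange top 19 283.63157894736844 196.78947368421052 [ 0.54228484 -0.18665517  0.19266784]
(261, 192) [ 0.557 -0.115  0.192]
(299, 172) [ 0.625 -0.236  0.186]
(275, 215) [ 0.485 -0.16   0.183]
(321, 188) [ 0.57  -0.303  0.201]
(300, 205) [ 0.518 -0.239  0.187]
(255, 215) [ 0.484 -0.097  0.185]
(223, 360) [ 0.094 -0.024  0.367]
orange scene 25 226.64 172.84 [ 0.54309207 -0.18718314  0.19376699]
[ 241  147  101   80 4845] ((0.5813515782356262, -0.209945410490036), (0.1955377757549286, 0.2832234501838684), 17.135520935058594) 0.18636496654904672
[ 171  152  106   77 3824] ((0.5849964618682861, -0.21226254105567932), (0.1938118189573288, 0.285255491733551), 17.41363525390625) 0.18653320540742285
```

View pics/topcrop.png

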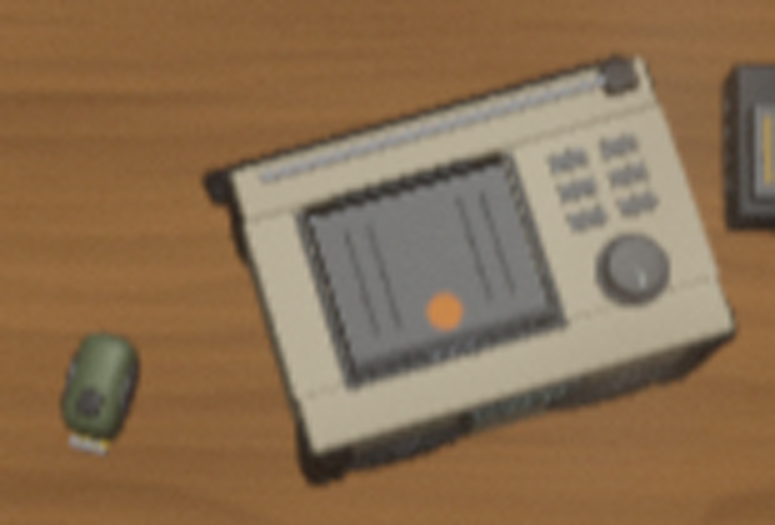

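View pics/scenecrop.png

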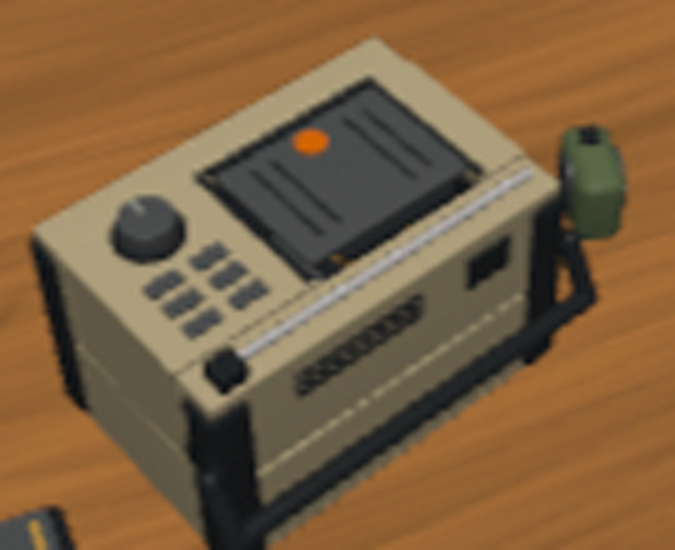

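Things that could be mistaken for the target:
- The orange disc at top (284,197), on the dark grey plate.
- The grey knob at (321,188).
- The flat keys at (315,170).
- The red bottle caps at (368,188), (400,188), (372,216) and (408,218).

I choose the orange disc. It sits midway across the plate near its front edge, and the crop at (445,312) confirms it. Both cameras agree on (0.543, -0.187, 0.193), and the radio's yaw is about +17°. I'll shut the fingers, rise and travel there.

Call:
play_rows(
  series=[
    [0,0,0,-45,0,0,0],
    [0,-33,-36,0,0,0,0],
    [0,-33,-36,0,0,0,0],
    [0,-33,-36,0,0,0,0],
    [0,-33,-36,0,0,0,0],
    [0,-33,-36,0,0,0,0],
    [0,-33,-36,0,0,0,0],
    [0,-33,-36,0,0,0,0],
    [0,-33,-36,0,0,0,0],
    [0,-33,-36,0,0,0,0],
    [0,-33,-36,0,0,0,0],
    [0,-33,-36,0,0,0,0],
  ],
)

```text
clock: 1.35
position: [0.3983, 0.0799, 0.277]
tcp_rot: [-3.141, 0.004, 2.914]
force: [1.2, 0.9, 0.7]
width: 0.004
```

Call:
play_rows(
  series=[
    [0,-33,-36,0,0,0,0],
    [0,-33,-36,0,0,0,0],
    [0,-33,-36,0,0,0,0],
    [0,-33,-36,0,0,0,0],
    [0,-33,-36,0,0,0,0],
    [0,-20,-22,0,0,0,0],
    [0,0,0,0,0,0,0],
  ],
)

```text
clock: 2.05
position: [0.5346, -0.1721, 0.276]
tcp_rot: [-3.141, 0.004, 2.906]
force: [-0.1, -0.6, -0.1]
width: 0.001
```

```bash
cat > d.py <<'E'
from h import *
from scipy.spatial.transform import Rotation as Ro
def rep(t=(0.5428,-0.187,0.193)):
    s=bot.observe(); R=Ro.from_euler('xyz',s['tcp_rot']).as_matrix()
    print('pos',s['position'].round(4),'F',s['force'].round(1),'q',s['joint_positions'].round(2),'clk',s['clock'],'w',s['width'])
    print('tool delta mm',(R.T@(np.array(t)-s['position'])*1000).round(1), 'turn', Ro.from_matrix(R.T@Ro.from_euler('xyz',[np.pi,0,s['tcp_rot'][2]]).as_matrix()).as_rotvec().round(4))
E
python3 - <<'E'
from d import *
rep()
for n in ['wrist','top']:
    d=shot(n,n+'1'); R=cv2.Rodrigues(d['rvec'])[0]; print(n,-R.T@d['tvec'].reshape(3))
d=load('wrist1');W=cloud(d);im=d['image'];hsv=cv2.cvtColor(im,cv2.COLOR_RGB2HSV).astype(int)
m=(hsv[...,0]<16)&(hsv[...,1]>170)&(hsv[...,2]>150)&(abs(W[...,2]-.193)<.01)
v,u=np.where(m);print(len(u),u.mean(),v.mean(),np.nanmean(W[m],0))
E
```

```text
pos [ 0.5346 -0.1721  0.276 ] F [-0.1 -0.6 -0.1] q [-0.52  0.11  1.59  0.    1.43 -1.86] clk 2.05 w 0.0010236946910487492
tool delta mm [-11.2 -12.6  83. ] turn [-0.0003  0.0042 -0.    ]
wrist [ 0.45640713 -0.15401544  0.41792382]
top [ 0.30447717 -0.10124517  1.41256275]
0 nan nan [nan nan nan]<stdin>:7: RuntimeWarning: Mean of empty slice.
  ret = ret.dtype.type(ret / rcount)
<stdin>:7: RuntimeWarning: Mean of empty slice
```

View pics/wrist1.png

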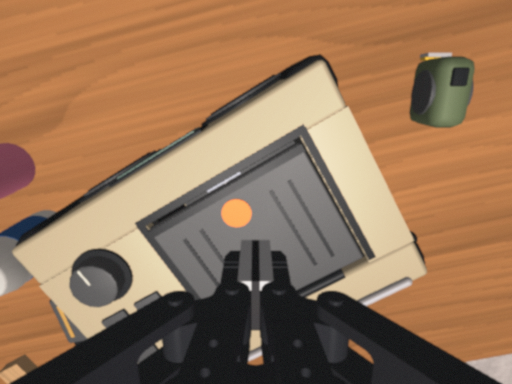

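The wrist view shows the disc at (237,213) on the hatch, ahead and left of the shut fingertip at (256,245). The tape measure at (442,90) is well clear.

```bash
python3 - <<'E'
from d import *
d=load('wrist1');W=cloud(d);im=d['image'];hsv=cv2.cvtColor(im,cv2.COLOR_RGB2HSV).astype(int)
print(im[213,237],hsv[213,237])
m=np.zeros(im.shape[:2],bool); m[190:235,215:260]=((hsv[...,0]<20)&(hsv[...,1]>120)&(hsv[...,2]>180))[190:235,215:260]
v,u=np.where(m);print(len(u),u.mean(),v.mean(),np.nanmean(W[m],0))
rep()
E
```

```text
[253 178 100] [ 15 154 253]
684 236.04970760233917 212.6154970760234 [ 0.54093115 -0.18881147  0.19305918]
pos [ 0.5334 -0.169   0.276 ] F [-0.2  0.   0.2] q [-0.52  0.11  1.6   0.    1.43 -1.86] clk 2.15 w 0.0031733433436073946
tool delta mm [-13.1 -15.4  83. ] turn [0.001  0.0029 0.    ]
```

Call:
play_rows(
  series=[
    [0,-13,-16,20,0,0,0],
    [0,0,0,25,0,0,0],
    [0,0,0,20,0,0,0],
    [0,0,0,0,0,0,0],
    [0,0,0,0,0,0,0],
  ],
)

```text
clock: 2.65
position: [0.5415, -0.181, 0.2113]
tcp_rot: [3.139, 0.004, 2.914]
force: [0.6, 0.8, 0.1]
width: 0.0
```

```bash
python3 - <<'E'
from d import *
rep((.542,-.188,.193))
d=shot('wrist','wrist2');d=shot('scene','scene2')
cv2.imwrite('pics/scene2c.png',cv2.resize(d['image'][110:240,165:300][:,:,::-1],None,fx=4,fy=4,interpolation=cv2.INTER_CUBIC))
E
```

```text
pos [ 0.5415 -0.181   0.2113] F [0.6 0.8 0.1] q [-0.53  0.19  1.64  0.    1.31 -1.88] clk 2.65 w 0.00037111161547961376
tool delta mm [-2.  -6.8 18.3] turn [0.0022 0.004  0.    ]
```

View pics/wrist2.png

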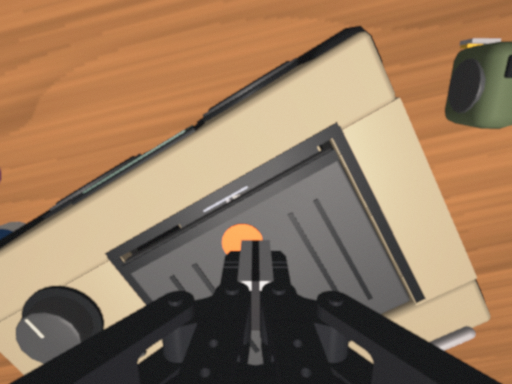

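View pics/scene2c.png

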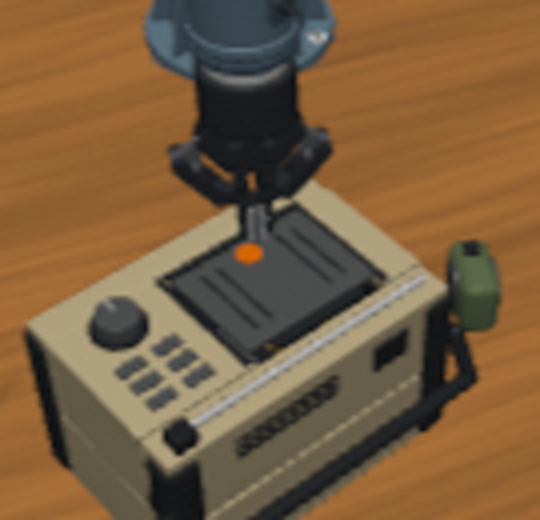

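The fingertip sits just above the disc at (242,238) and about 7 mm to one side of it. I'll correct that and lower to about 4 mm above.

Call:
play_rows(
  series=[
    [0,-2,-7,6,0,0,0],
    [0,0,0,6,0,0,0],
    [0,0,0,0,0,0,0],
    [0,0,0,0,0,0,0],
  ],
)

```text
clock: 3.15
position: [0.5437, -0.1896, 0.2021]
tcp_rot: [3.141, 0.01, 2.915]
force: [0.1, -0.0, -0.2]
width: 0.001
```

```bash
python3 - <<'E'
from d import *
rep((.542,-.188,.193))
E
```

```text
pos [ 0.5437 -0.1896  0.2021] F [ 0.1 -0.  -0.2] q [-0.54  0.2   1.64  0.    1.29 -1.89] clk 3.15 w 0.0008556418000175806
tool delta mm [2.1 1.2 9.1] turn [0.0001 0.0101 0.    ]
```

Call:
play_rows(
  series=[
    [0,1,0,3,0,0,0],
    [0,0,0,3,0,0,0],
    [0,0,0,2,0,0,0],
  ],
)

```text
clock: 3.45
position: [0.543, -0.1896, 0.194]
tcp_rot: [-3.142, 0.011, 2.915]
force: [-0.1, 0.3, 0.3]
width: 0.007
```

Call:
play_rows(
  series=[
    [0,0,0,1.5,0,0,0],
    [0,0,0,1.5,0,0,0],
  ],
)

```text
clock: 3.65
position: [0.5429, -0.1896, 0.1911]
tcp_rot: [-3.141, 0.01, 2.915]
force: [-2.7, 1.3, 6.1]
width: 0.0
```

Now in contact at about 6 N. I'll go on sinking in small steps.

Call:
play_rows(
  series=[
    [0,0,0,1.5,0,0,0],
  ],
)

```text
clock: 3.75
position: [0.5429, -0.1897, 0.1902]
tcp_rot: [-3.141, 0.01, 2.915]
force: [-3.5, 1.5, 7.5]
width: 0.006
```

Call:
play_rows(
  series=[
    [0,0,0,1.5,0,0,0],
  ],
)

```text
clock: 3.85
position: [0.5428, -0.1897, 0.1895]
tcp_rot: [-3.141, 0.01, 2.915]
force: [-3.0, 1.3, 6.0]
width: -0.001
```

Call:
play_rows(
  series=[
    [0,0,0,2,0,0,0],
  ],
)

```text
clock: 3.95
position: [0.5428, -0.1897, 0.1885]
tcp_rot: [-3.141, 0.011, 2.915]
force: [-4.7, 1.3, 8.2]
width: -0.004
```

Call:
play_rows(
  series=[
    [0,0,0,2,0,0,0],
  ],
)

```text
clock: 4.05
position: [0.5428, -0.1897, 0.1875]
tcp_rot: [-3.14, 0.011, 2.915]
force: [-3.9, 0.9, 8.5]
width: 0.002
```

Call:
play_rows(
  series=[
    [0,0,0,2,0,0,0],
  ],
)

```text
clock: 4.15
position: [0.5429, -0.1898, 0.187]
tcp_rot: [-3.14, 0.011, 2.916]
force: [-6.6, 2.4, 13.6]
width: -0.004
```

Call:
play_rows(
  series=[
    [0,0,0,2,0,0,0],
  ],
)

```text
clock: 4.25
position: [0.5429, -0.1898, 0.187]
tcp_rot: [-3.14, 0.011, 2.916]
force: [-6.4, 3.1, 15.1]
width: 0.001
```

Call:
play_rows(
  series=[
    [0,0,0,3,0,0,0],
  ],
)

```text
clock: 4.35
position: [0.5429, -0.1898, 0.1865]
tcp_rot: [-3.139, 0.012, 2.916]
force: [-10.4, 4.3, 21.0]
width: 0.004
```

The fingertip has stopped moving and the force has risen to 21 N, so the hatch is at its hard stop. I'll lift clear straight up, then back towards the front.

Call:
play_rows(
  series=[
    [0,0,0,-20,0,0,0],
    [0,5,0,-45,0,0,0],
    [0,15,0,-45,0,0,0],
    [0,15,0,-45,0,0,0],
    [0,25,0,-40,0,0,0],
    [0,35,0,0,0,0,0],
    [0,35,0,0,0,0,0],
    [0,0,0,0,0,0,0],
    [0,0,0,0,0,0,0],
    [0,0,0,0,0,0,0],
    [0,0,0,0,0,0,0],
    [0,0,0,0,0,0,0],
  ],
)

```text
clock: 5.55
position: [0.4116, -0.1591, 0.3884]
tcp_rot: [-3.137, 0.014, 2.917]
force: [-0.2, -0.6, 0.2]
width: 0.001
```

```bash
python3 - <<'E'
from d import *
rep()
shot('wrist','wrist3');d=shot('scene','scene3')
cv2.imwrite('pics/scene3c.png',cv2.resize(d['image'][90:260,130:310][:,:,::-1],None,fx=3,fy=3,interpolation=cv2.INTER_CUBIC))
E
```

```text
pos [ 0.4116 -0.1591  0.3884] F [-0.2 -0.6  0.2] q [-0.64 -0.23  1.7   0.    1.66 -1.99] clk 5.55 w 0.0013178108448819678
tool delta mm [-131.3    2.8  197.3] turn [-0.0041  0.0142 -0.    ]
```

View pics/scene3c.png

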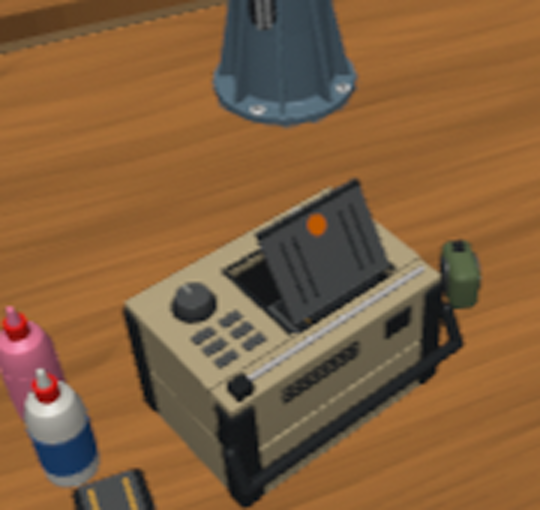

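View pics/wrist3.png

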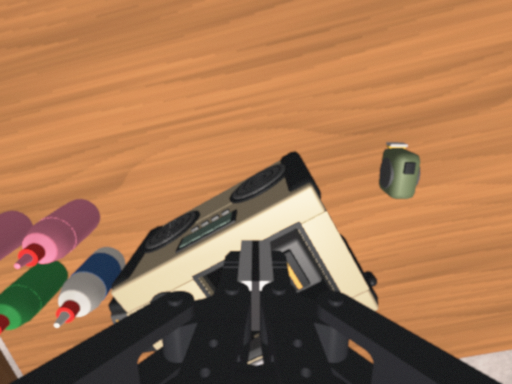

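The scene crop shows the hatch swung up, with the mark at (317,224), and no arm near it. I'll let it settle for a second, then measure the angle and whether the radio moved.

Call:
play_rows(
  series=[
    [0,0,0,0,0,0,0],
    [0,0,0,0,0,0,0],
    [0,0,0,0,0,0,0],
    [0,0,0,0,0,0,0],
    [0,0,0,0,0,0,0],
    [0,0,0,0,0,0,0],
    [0,0,0,0,0,0,0],
    [0,0,0,0,0,0,0],
    [0,0,0,0,0,0,0],
    [0,0,0,0,0,0,0],
  ],
)

```text
clock: 6.65
position: [0.4118, -0.1591, 0.3878]
tcp_rot: [-3.138, 0.013, 2.918]
force: [-0.6, 0.1, -0.9]
width: 0.004
```

```bash
python3 - <<'E'
from d import *
rep()
d4=shot('scene','scene4'); shot('top','top4')
psi=np.radians(17.2); ax=np.array([np.cos(psi),np.sin(psi),0])
hinge=np.array([.542,-.188,.186])+.088*ax
for t in ('scene3','scene4'):
    d=load(t);W=cloud(d);hsv=cv2.cvtColor(d['image'],cv2.COLOR_RGB2HSV).astype(int)
    m=(hsv[...,0]<16)&(hsv[...,1]>150)&(hsv[...,2]>120); m[:155]=0;m[175:]=0;m[:,:225]=0;m[:,248:]=0
    v,u=np.where(m);p=np.nanmean(W[m],0);r=p-hinge
    # offset of mark above hinge plane is 7 mm
    print(t,len(u),u.mean(),v.mean(),p,'angle',np.arctan2(r[2],-r@ax)-np.arctan2(.007,.088))
    # plane fit around the mark
    # hatch points: near plane above the deck
    q=W.reshape(-1,3); rr=q-hinge; lx=rr@ax; ly=rr@np.array([-ax[1],ax[0],0])
    k=(abs(ly)<.055)&(rr[:,2]>.02)&(rr[:,2]<.11)&(lx<0)&(lx>-.1)
    Q=q[k]; s=np.linalg.svd(Q-Q.mean(0),full_matrices=False)[2][2]; s*=np.sign(s[2])
    print(k.sum(),'tilt from vertical',np.arccos(s[2]))
for a,b in (('scene0','scene4'),('top0','top4')):
    A,B=load(a)['image'],load(b)['image']
    df=np.abs(A.astype(int)-B).max(-1)
    print(a,'diff >60 px cols/rows at', [ (x[0],x[1],x[2],x[3],x[4]) for x in cv2.connectedComponentsWithStats((df>60).astype(np.uint8))[2][1:] if x[4]>8])
cv2.imwrite('pics/top4c.png',cv2.resize(load('top4')['image'][120:250,190:430][:,:,::-1],None,fx=3,fy=3))
E
```

```text
pos [ 0.4118 -0.1591  0.3878] F [-0.6  0.1 -0.9] q [-0.64 -0.23  1.7   0.    1.66 -1.99] clk 6.65 w 0.0038364067833888066
tool delta mm [-131.4    2.6  196.4] turn [-0.0035  0.0127 -0.    ]
scene3 61 232.39344262295083 161.44262295081967 [ 0.46921342 -0.14113456  0.16732982] angle -0.208603305274351
924 tilt from vertical 0.9996834147931722
scene4 62 232.58064516129033 161.3548387096774 [ 0.46480701 -0.13881067  0.16296392] angle -0.23461939682773414
926 tilt from vertical 1.04036741284043
scene0 diff >60 px cols/rows at [(np.int32(204), np.int32(0), np.int32(6), np.int32(5), np.int32(24)), (np.int32(269), np.int32(0), np.int32(22), np.int32(4), np.int32(40)), (np.int32(336), np.int32(0), np.int32(37), np.int32(59), np.int32(1072)), (np.int32(208), np.int32(5), np.int32(5), np.int32(6), np.int32(21)), (np.int32(218), np.int32(8), np.int32(80), np.int32(71), np.int32(2618)), (np.int32(197), np.int32(11), np.int32(6), np.int32(9), np.int32(39)), (np.int32(205), np.int32(10), np.int32(3), np.int32(9), np.int32(21)), (np.int32(198), np.int32(22), np.int32(6), np.int32(8), np.int32(31)), 
[... 1070 characters left out ...]
np.int32(6), np.int32(4), np.int32(20)), (np.int32(295), np.int32(177), np.int32(9), np.int32(20), np.int32(69)), (np.int32(260), np.int32(183), np.int32(4), np.int32(5), np.int32(9)), (np.int32(132), np.int32(193), np.int32(189), np.int32(191), np.int32(7569)), (np.int32(280), np.int32(193), np.int32(8), np.int32(8), np.int32(41)), (np.int32(184), np.int32(293), np.int32(8), np.int32(8), np.int32(24)), (np.int32(24), np.int32(304), np.int32(162), np.int32(80), np.int32(5065)), (np.int32(0), np.int32(329), np.int32(37), np.int32(20), np.int32(430)), (np.int32(200), np.int32(342), np.int32(6), np.int32(6), np.int32(18)), (np.int32(0), np.int32(352), np.int32(21), np.int32(32), np.int32(501))]
```

View pics/top4c.png

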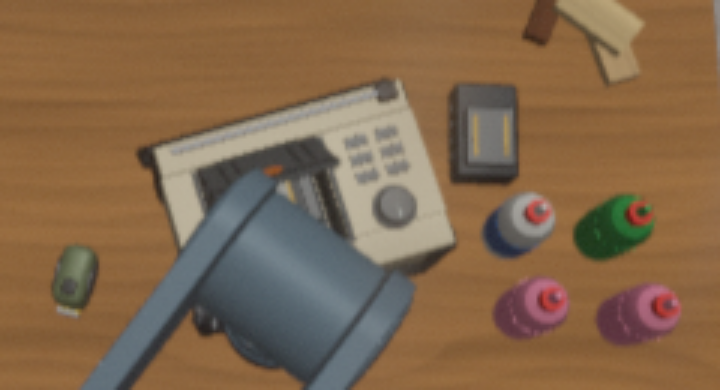

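The mark-position check failed: its colour mask caught bare wood, so I'm ignoring it. The plane fit is usable and gives 1.04 rad, the fully open value. The image difference shows only the hatch and the arm changed. I'll wait a little longer and check the angle and rest again, with a cleaned mask.

Call:
play_rows(
  series=[
    [0,0,0,0,0,0,0],
    [0,0,0,0,0,0,0],
    [0,0,0,0,0,0,0],
    [0,0,0,0,0,0,0],
    [0,0,0,0,0,0,0],
    [0,0,0,0,0,0,0],
  ],
)

```text
clock: 7.35
position: [0.4118, -0.1591, 0.3877]
tcp_rot: [-3.138, 0.013, 2.918]
force: [-0.2, 0.3, -0.2]
width: -0.001
```

```bash
python3 - <<'E'
from d import *
shot('scene','scene5'); rep()
psi=np.radians(17.2); ax=np.array([np.cos(psi),np.sin(psi),0])
hinge=np.array([.542,-.188,.186])+.088*ax
for t in ('scene4','scene5'):
    d=load(t);W=cloud(d);hsv=cv2.cvtColor(d['image'],cv2.COLOR_RGB2HSV).astype(int)
    rr=W-hinge; lx=rr@ax; ly=rr@np.array([-ax[1],ax[0],0])
    m=(hsv[...,0]<16)&(hsv[...,1]>150)&(hsv[...,2]>120)&(abs(ly)<.03)&(rr[...,2]>.05)&(rr[...,2]<.12)&(abs(lx)<.1)
    p=np.median(W[m],0); r=p-hinge
    k=(abs(ly)<.055)&(rr[...,2]>.02)&(rr[...,2]<.11)&(lx<0)&(lx>-.1)
    Q=W[k]; s=np.linalg.svd(Q-Q.mean(0),full_matrices=False)[2][2]
    print(t,m.sum(),p.round(3),'mark angle',np.arctan2(r[2],-r@ax)-np.arctan2(.007,.088),'plane',np.arccos(abs(s[2])))
    M=(abs(W[...,2]-0.187)<0.006)&(W[...,0]>0.3)&(W[...,0]<0.9)&(abs(W[...,1])<0.4)
    n,lab,st,c=cv2.connectedComponentsWithStats(M.astype(np.uint8)); P=W[lab==1+st[1:,4].argmax()]; print(cv2.minAreaRect(P[:,:2].astype(np.float32)))
A,B=load('scene4')['image'],load('scene5')['image']; print('frames 4-5 max diff in hatch area',np.abs(A.astype(int)-B)[145:180,210:262].max())
E
```

```text
pos [ 0.4118 -0.1591  0.3877] F [ 0.9  0.6 -0.2] q [-0.64 -0.23  1.7   0.    1.66 -1.99] clk 7.4 w -0.0033971865357992903
tool delta mm [-131.4    2.6  196.4] turn [-0.0034  0.0127 -0.    ]
scene4 38 [ 0.59  -0.172  0.265] mark angle 1.0459404544343418 plane 1.04036741284043
((0.5843393206596375, -0.210861936211586), (0.19343025982379913, 0.2824990153312683), 17.089996337890625)
scene5 38 [ 0.589 -0.172  0.265] mark angle 1.0445066405166494 plane 1.0362457437161607
((0.5843935012817383, -0.2115294635295868), (0.19316107034683228, 0.28240489959716797), 17.50376319885254)
frames 4-5 max diff in hatch area 4
```

The hatch is open at about 1.04 rad and at rest, the radio hasn't moved, and the hand is clear.

```bash
python3 -c "
from cell import bot
print(bot.hand_in())"
```

```text
the job is handed in; nothing more can be done
None
```

I pressed the hatch once at its orange mark with the shut fingertips, and it sprang fully open and stayed open. I then handed the job in, at about 7.4 s; no verdict was reported. The hatch sank under about 6–9 N and met its hard stop, where the force sensor read about 21 N straight down (24 N in all). I lifted straight up, then back over the front, and kept the hand clear.

**Last checks:**
- **Hatch:** the angle is 1.04 rad by both the mark position and the plane fit. It was at rest, with no visible change between two pictures 0.7 s apart.
- **Radio:** its deck is within about 1 mm of where it started.
- **Other items:** the battery, bottle and tape measure show no change in the before/after pictures. I did not measure their positions separately.
- **Hand:** the fingertips are at about (0.41, -0.16, 0.39), well clear of everything, with contact force at sensor noise level.

One check failed on the way: my first mark-angle reading was wrong (-0.2 rad) because the colour mask caught bare bench. With the mask corrected, it agreed with the plane fit.

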